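# Slide the painting board into its notches

### The arm

A 6-joint arm with a two-finger parallel gripper is mounted at the origin on the work surface. World frame = base frame: x ahead of the robot, y to its left, z up, the work surface at z = 0. Lengths are in m, angles in rad, forces in N, time in s.
With the tool pointing down it reaches from about 0.325 to 0.9 m from the base axis. Payload 6.1 kg.
Tool frame: the origin (TCP) lies on the centre line of the jaws, within the pads' length; the fingertips stand tips_ahead ahead of it and the grasp point (between the pads) is the TCP (tips_ahead is the distance from the TCP to the fingertips, in m); z points along the fingers, y is the direction in which the jaws open and shut (so a half turn about z gives the same grasp; the last joint's range is limited). The gripper opens to 87 mm and grips with 3 to 60 N. Pads are 19 mm wide; open, the fingers measure 117 mm over their backs; the gripper's body (75 mm by 190 mm) begins 51 mm behind the grasp point.
Start: joints at [-1.437, 0.22, 1.526, -0, 1.395, -0.126], TCP at [0.161, -0.604, 0.242] pointing down, gripper open.
Joint ranges: [-2.98, 2.98], [-0.91, 2.08], [0.09, 2.57], [-1.24, 4.39], [0.2, 2.65], [-2.68, 2.68]. Speed limits (rad/s): [2.57, 2.57, 3.01, 3.14, 3.14, 3.14].

### API

Orientations are given as a 3x3 rotation matrix whose columns are the frame's x, y, z axes.
In Python, from cell import get_obs, camera, job_done, tips_ahead gives the robot as it stands.
- The arm moves only by the tool jog_arm, never from a script. Its argument "moves" is a list of rows, each a list of 3 entries, a list of its own where there are three numbers: the closure, from -1 (fully open) to 1 (shut), then the shift along the tool's x, y, z in m, then the turn about the tool's z in degrees. A call has 1 to 20 rows; each row shifts and turns the pose as measured when the row begins, along the tool's axes as they then stand; what a row does not reach is not made up. A row lasts 1/10 s, in which the tool goes at most 50 mm and 8.59 degrees, less where a joint would pass 70% of its speed; a pose out of reach is approached as far as the arm can. A call with a gripper value outside its range is refused whole. The fingers move at their own pace and stop on an object; "force" is the grip in N (left out, the last holds). Time passes only in rows, so rows that do not move let the fingers close. It gives the time, the measured TCP pose, the force and the opening at its end, in the units of the state.
- get_obs(): the state, without advancing time (a new reading comes with each control period).
- camera(name): name is "side" or "top"; returns a dict with "frame" (384x512x3 uint8, blue, green, red), "fx", "fy", "cx", "cy" (pixels), "xyz" and "attitude" of the camera in the world. Camera axes: x right, y down, z forward; pixel columns grow to the right and rows downward; lengths in m; the calibration is good to about 2 mm. A picture is of the moment at which its call begins. There is no depth.
- job_done(): hands the job in, once; it reports no verdict.
The state is a dict: "time_s": time; "qpos": joint angles; "joint_vel": joint speeds; "effort": joint torques, N m; "position": TCP position; "eef_rot": TCP orientation; "ft_force": force on the tool from outside, world axes, zero at the start; "wrist_torque": the same for the moment, N m; "grip_width": finger opening in m.
Only numpy, scipy, OpenCV 4.12 (cv2) and the standard library are available. Lean on these libraries where they do the work, as an engineer would, in place of code of your own. Each camera call takes 0.05 s, during which the arm holds its last target.

### The job

Push the wooden board with the fingertips along the runners of its jig until you feel it drop into the locating notches and it lies level in them, then take the hand away. Only push it: do not lift it or tip it up, and keep the fingers off the two freshly painted wooden flowers, which must ride along and stay on the board. Leave the brush pot, paint jar and paper plate where they are.

Things in the scene. Friction and masses are not known exactly. Their poses are not given: they have to be found in the camera images.
- board: Loose plywood board, 190 (x) x 130 (y) x 8 mm, on two cross cleats 14 mm long in x, 126 mm in y, 8 mm high, at x = -70 and +70 mm. A push strip lies on its rear edge (point board_rear). Origin: centre of the board at the cleats' underside; z up, +x is the way it slides. Plate from z = 8 to 16 mm. 0.25 to 0.5 kg; slides at a few N. It starts with its cleats on the runners.
- board_rear (a point): Middle of the board's rear edge face: board x = -95, y = 0, z = 12 mm; the board's axes. Flat upright face from board z = 8 to 26 mm, 120 mm wide, free space behind it. It is the end with the push strip, a batten on top at board x -95 to -81 mm, y -60 to +60 mm, its top at z = 26 mm.
- jig: Fixed wooden jig, base 300 (x) x 154 (y) x 8 mm, open at both ends. Two runners along x, 20 mm wide at y = -45 and +45 mm, tops 14 mm above the table, each with two notches (point seat). Side fences: inner faces at y = -67 and +67 mm, tops 28 mm above the table, 2 mm play beside the board. Origin: centre of its underside, on the table; +x is the way the board must slide.
- seat (a point): Where the board's origin lies once it has dropped: jig x = 50, y = 0, z = 8 mm; jig axes. Before, the origin is 60 to 105 mm short of it in x and 6 mm higher. The runners' notches, 19 mm long and 6 mm deep, lie at x = -70 and +70 mm from here: 2.5 mm play each way along x. Both cleats drop together; the notch walls then stop the board firmly. Push slowly, below about 100 mm/s.
- flower_large: Loose flat wooden flower with five petals, 42 mm across, 5 mm thick, wet paint, lying on the board ahead of its middle. Origin: centre of its underside.
- flower_small: Loose flat wooden flower with five petals, 32 mm across, 5 mm thick, wet paint, lying on the board behind the large one, its origin 40 mm or more ahead of the push strip. Origin: centre of its underside.
- brush_pot: White pot, 72 mm across, 85 mm high, with brushes standing to 170 mm. Bystander beside the jig on its +y side. Origin: centre of its underside.
- paint_jar: Closed paint jar, 48 mm across, 50 mm high. Bystander beyond the jig's +x end, 20 mm or more clear of it. Origin: centre of its underside.
- paper_plate: White plate, 130 mm across, 18 mm high. Bystander beside the jig on its +y side. Origin: centre of its underside.

How it is judged:
By the outcome, as a careful person would: the job done as asked, in the order asked, and still so for the second after the job is handed in, with the robot touching nothing.
It also fails if it takes over 38 s, if anything falls off the work surface, if the arm or the gripper's body presses on something with over 40 N, if the wrist force passes 120 N, or if a joint passes its speed limit or range.

## Working session

There is one attempt and no reset: what is moved stays moved. The work goes in short steps, Python scripts to look and compute and a tool call to move; the robot and the scene stay as the last step left them, time stands still between calls to the robot, and variables do not carry over. Pictures are saved under pics/ and viewed, and the job is handed in when it is done.

Besides the shell and the picture viewer there is one more tool, called after "Request:" as name(argument=value, ...) on one line, values as JSON. jog_arm: Moves the arm, as the interface text tells. Its arguments: {"type":"object","properties":{"moves":{"type":"array","items":{"type":"array"}},"force":{"type":"number"}},"required":["moves"]}

```bash
mkdir -p pics; ls
python3 - <<'E'
from cell import *
import cv2
o=get_obs();print(o, tips_ahead)
for n in("top","side"):
    c=camera(n);cv2.imwrite(f"pics/{n}0.png",c["frame"]);print({k:v for k,v in c.items() if k!="frame"})
E
```

```text
pics
{'time_s': 0.0, 'qpos': array([-1.43710521e+00,  2.21226237e-01,  1.52762342e+00, -1.07873352e-05,
        1.39466473e+00, -1.26086233e-01]), 'joint_vel': array([ 0.00069231, -0.00063444,  0.00065903,  0.00167947, -0.00110824,
       -0.00111756]), 'effort': array([ 2.42631235e-03, -4.94608319e+01, -3.87371135e+01,  6.99433568e-02,
        5.70037798e-02, -1.14450590e-04]), 'position': array([ 0.16046425, -0.60345009,  0.24043062]), 'eef_rot': array([[ 9.66446737e-01,  2.56866956e-01, -2.66679129e-04],
       [ 2.56866990e-01, -9.66444891e-01,  1.90316521e-03],
       [ 2.31129572e-04, -1.90780887e-03, -9.99998153e-01]]), 'ft_force': array([ 0.27080619, -0.22808389,  0.24386992]), 'wrist_torque': array([-0.01472106, -0.01111386, -0.0589176 ]), 'grip_width': 0.08685376598995605} 0.019
{'fx': 472.5317194401155, 'fy': 472.5317194401155, 'cx': 256.56023046478884, 'cy': 192.9332715253005, 'xyz': array([0.55528364, 0.00165423, 1.02204973]), 'attitude': array([[-0.00649958, -0.99722995,  0.07409575],
       [-0.99997645,  0.0063185 , -0.00267793],
       [ 0.00220234, -0.07411141, -0.99724754]])}
{'fx': 391.48197805602405, 'fy': 391.48197805602405, 'cx': 256.2011621670694, 'cy': 191.52002366957305, 'xyz': array([0.3414143 , 0.39552773, 0.49562912]), 'attitude': array([[-0.83119227, -0.37437348,  0.41105219],
       [-0.55595083,  0.55144436, -0.62195482],
       [ 0.00617098, -0.74548884, -0.66648954]])}
```

View pics/top0.png

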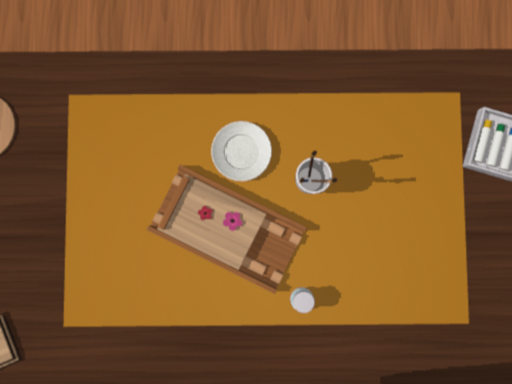

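View pics/side0.png

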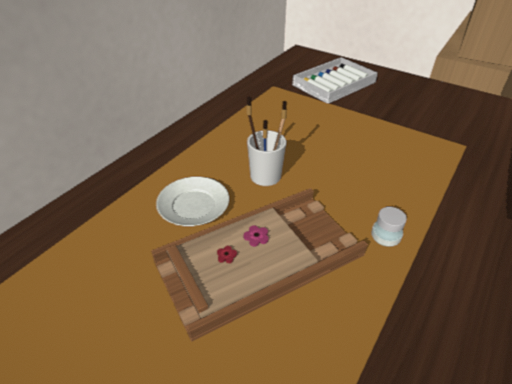

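Run:
```python
import cv2
a=cv2.imread("pics/top0.png")[155:300,140:315];cv2.imwrite("pics/top0z.png",cv2.resize(a,None,fx=4,fy=4,interpolation=cv2.INTER_CUBIC))
a=cv2.imread("pics/side0.png")[180:340,145:375];cv2.imwrite("pics/side0z.png",cv2.resize(a,None,fx=3.4,fy=3.4,interpolation=cv2.INTER_CUBIC))
```

```text
(no output)
```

View pics/top0z.png

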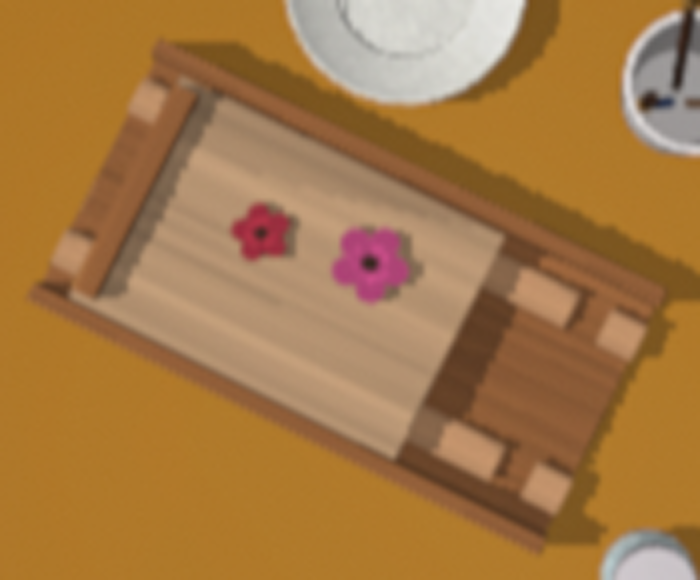

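View pics/side0z.png

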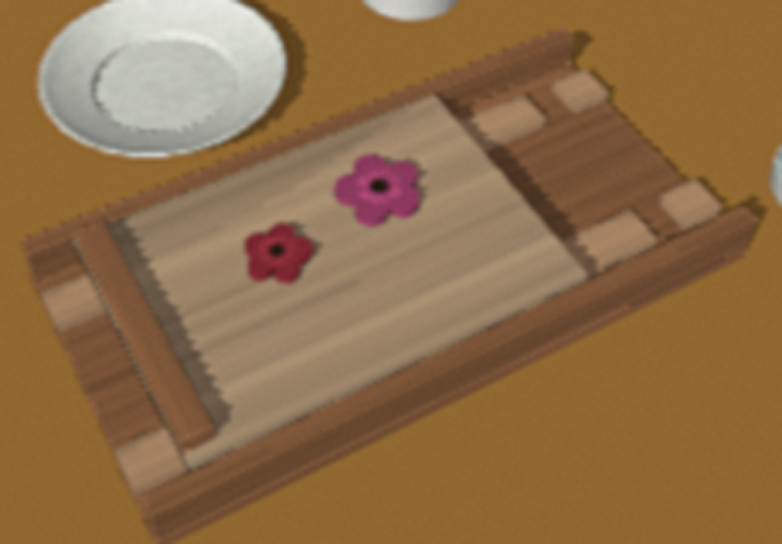

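```bash
cat > h.py <<'E'
import numpy as np
from cell import *
def ray(c,px,z):
    d=c["attitude"]@np.array([(px[0]-c["cx"])/c["fx"],(px[1]-c["cy"])/c["fy"],1]);o=c["xyz"]
    return o+d*(z-o[2])/d[2]
def proj(c,p):
    q=c["attitude"].T@(np.asarray(p)-c["xyz"]);return np.array([c["fx"]*q[0]/q[2]+c["cx"],c["fy"]*q[1]/q[2]+c["cy"]])
E
python3 - <<'E'
from h import *
np.set_printoptions(precision=4,suppress=True)
t=camera("top");s=camera("side")
def T(x,y,z):return ray(t,(x/4+140-.375,y/4+155-.375),z)
def S(x,y,z):return ray(s,(x/3.4+145-.35,y/3.4+180-.35),z)
F={n:T(*p,.028) for n,p in dict(rp=(160,42),rm=(33,290),fp=(664,293),fm=(545,550)).items()}
print(F)
for a,b in(("rp","rm"),("fp","fm"),("rp","fp"),("rm","fm")):
    d=F[b]-F[a];print(a,b,np.linalg.norm(d),np.degrees(np.arctan2(d[1],d[0])))
print("strip rear top", T(184,88,.040),T(80,290,.040)); print("side",S(75,240,.040),S(185,445,.040))
print("front edge",T(503,235,.03),T(397,460,.03)); print("side",S(437,95,.03),S(588,272,.03))
print("flow",T(262,233,.035),T(371,263,.035))
print("pot",T(690,80,.085),"plate",T(405,5,.018))
E
```

```text
{'rp': array([0.6892, 0.1615, 0.028 ]), 'rm': array([0.5587, 0.2274, 0.028 ]), 'fp': array([ 0.555 , -0.1035,  0.028 ]), 'fm': array([ 0.4223, -0.0398,  0.028 ])}
rp rm 0.14620628295890586 153.23984059485468
fp fm 0.14718766610210954 154.35545630325956
rp fp 0.2971080743901728 -116.8663467112929
rm fm 0.29997706965321314 -117.04744796901736
strip rear top [0.6633 0.147  0.04  ] [0.5585 0.2003 0.04  ]
side [0.6598 0.1547 0.04  ] [0.5547 0.2053 0.04  ]
front edge [ 0.5859 -0.0192  0.03  ] [0.4693 0.0368 0.03  ]
side [ 0.5817 -0.0211  0.03  ] [0.4676 0.0365 0.03  ]
flow [0.5876 0.1066 0.035 ] [0.5716 0.0498 0.035 ]
pot [ 0.6608 -0.1119  0.085 ] plate [0.7097 0.0321 0.018 ]
```

Request:
jog_arm(moves=[[0,[0,0,0],-8],[0,[0,0,0],-8],[0,[0,0,0],-8],[0,[0,0,0],-8],[0,[0,0,0],-8],[0,[0,0,0],-8]])

```text
time_s: 0.8
position: [0.1604, -0.6026, 0.2388]
eef_rot: [[0.428, 0.904, -0.001], [0.904, -0.428, 0.005], [0.004, -0.003, -1.0]]
ft_force: [0.5, -0.0, -0.7]
grip_width: 0.0481
```

Request:
jog_arm(moves=[[0,[0.045,0.0025,0],1.4],[0,[0.045,0.0025,0],0],[0,[0.045,0.0025,0],0],[0,[0.045,0.0025,0],0],[0,[0.045,0.0025,0],0],[0,[0.045,0.0025,0],0],[0,[0.045,0.0025,0],0],[0,[0.045,0.0025,0],0],[0,[0.045,0.0025,0],0],[0,[0.045,0.0025,0],0],[0,[0.045,0.0025,0],0],[0,[0.045,0.0025,0],0],[0,[0.045,0.0025,0],0],[0,[0.045,0.0025,0],0],[0,[0.045,0.0025,0],0],[0,[0.045,0.0025,0],0],[0,[0.045,0.0025,0],0],[0,[0.045,0.0025,0],0]])

```text
time_s: 2.6
position: [0.5728, 0.1268, 0.2403]
eef_rot: [[0.454, 0.891, 0.004], [0.891, -0.454, 0.004], [0.005, 0.001, -1.0]]
ft_force: [0.8, -1.3, 0.5]
grip_width: 0.0436
```

Request:
jog_arm(moves=[[0,[0.035,0.005,0],0],[0,[0.035,0.005,0],0],[0,[0.03,0.005,0],0],[0,[0,0,0],0],[0,[0,0,0.04],0],[0,[0,0,0.04],0],[0,[0,0,0.04],0],[0,[0,0,0],0],[0,[0,0,0],0]])

```text
time_s: 3.5
position: [0.6345, 0.2187, 0.1174]
eef_rot: [[0.447, 0.894, 0.005], [0.894, -0.447, 0.004], [0.006, 0.002, -1.0]]
ft_force: [1.6, -0.7, -0.2]
grip_width: 0.0436
```

```bash
cat > look.py <<'E'
import sys
from h import *
import cv2
np.set_printoptions(precision=4,suppress=True)
n=sys.argv[1]
o=get_obs();t=camera("top");s=camera("side")
cv2.imwrite(f"pics/t{n}.png",cv2.resize(t["frame"][155:300,140:315],None,fx=4,fy=4,interpolation=cv2.INTER_CUBIC))
cv2.imwrite(f"pics/s{n}.png",cv2.resize(s["frame"][170:350,145:375],None,fx=3.3,fy=3.3,interpolation=cv2.INTER_CUBIC))
ex=np.array([-.451,-.893]);ey=np.array([.893,-.451]);c=np.array([.5563,.0614])
d=o["position"][:2]-c
print(o["time_s"],"tcp",o["position"],"jig",d@ex,d@ey,"tool x ang",np.degrees(np.arctan2(*o["eef_rot"][1::-1,0])),o["ft_force"],o["grip_width"])
E
python3 look.py 1
```

```text
3.5 tcp [0.6345 0.2187 0.1174] jig -0.17571522236258805 -0.0010520321927107864 tool x ang 63.43061133858283 [ 1.5897 -0.7013 -0.1663] 0.04358698812663086
```

View pics/t1.png

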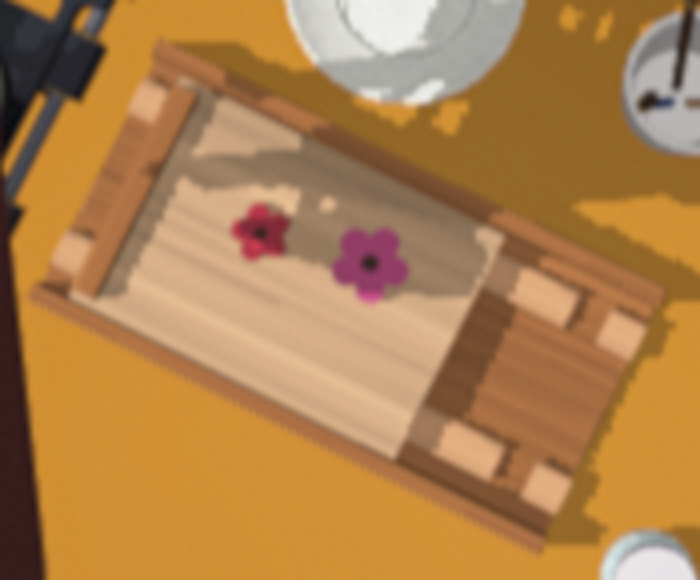

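View pics/s1.png

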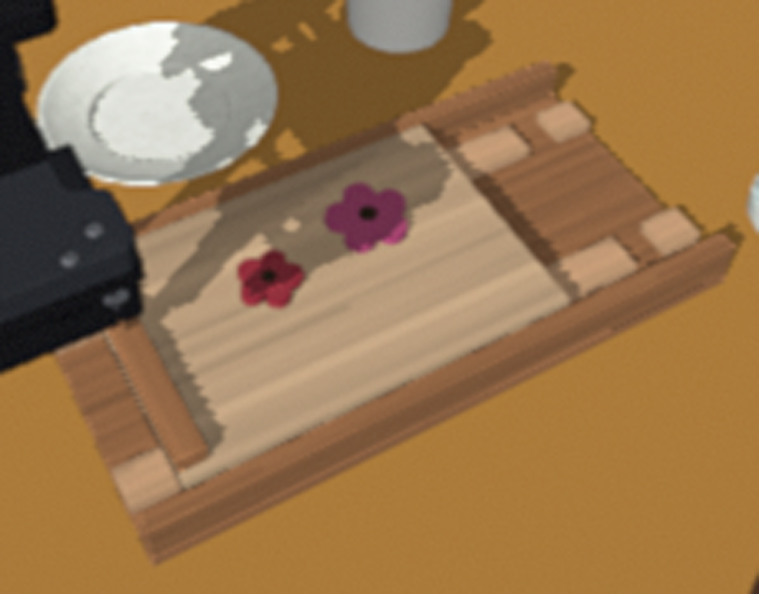

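Request:
jog_arm(moves=[[0,[0,0,0.038],0],[0,[0,0,0.036],0],[0,[0,0,0],0],[0,[0,0,0],0]])

```text
time_s: 4.0
position: [0.644, 0.2203, 0.0564]
eef_rot: [[0.448, 0.894, 0.025], [0.894, -0.448, 0.009], [0.019, 0.018, -1.0]]
ft_force: [0.4, 1.1, -0.2]
grip_width: 0.0439
```

```bash
python3 - <<'E'
from h import *
o=get_obs();print(o["qpos"].round(3),o["joint_vel"].round(3),o["position"],o["eef_rot"].round(3),o["effort"].round(1))
E
python3 look.py 2
```

```text
[0.212 0.508 1.524 0.004 1.083 0.675] [-0.002  0.002  0.005 -0.001  0.005 -0.001] [0.64402385 0.22033158 0.05644236] [[ 0.448  0.894  0.025]
 [ 0.894 -0.448  0.009]
 [ 0.019  0.018 -1.   ]] [  0.1 -55.1 -31.9   0.1  -0.1  -0. ]
4.0 tcp [0.644  0.2203 0.0564] jig -0.18148935280861278 0.006659252423278665 tool x ang 63.405644190611014 [ 0.3945  1.0888 -0.228 ] 0.04388354303422509
```

View pics/s2.png

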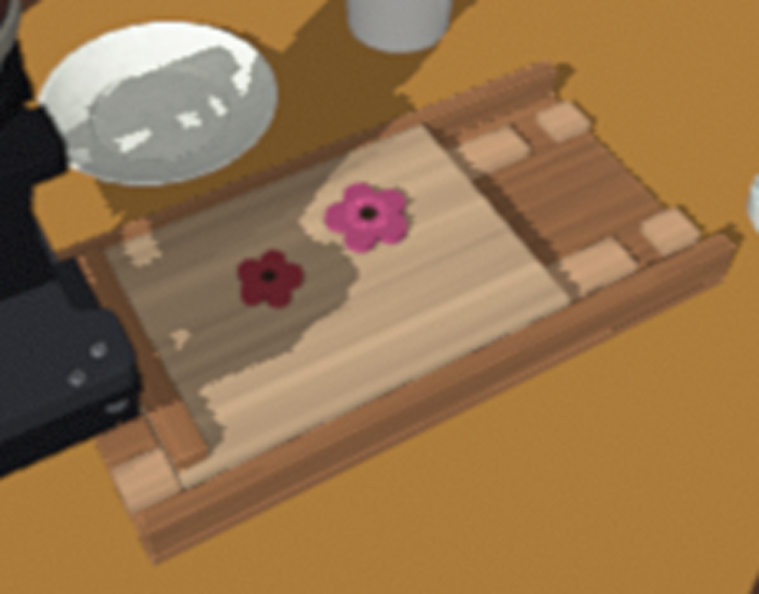

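Request:
jog_arm(moves=[[0,[0,-0.002,0.005],0],[0,[0,-0.002,0.005],0],[0,[0,-0.002,0.005],0],[0,[0,0,0],0]])

```text
time_s: 4.5
position: [0.6418, 0.2243, 0.0463]
eef_rot: [[0.447, 0.894, 0.033], [0.894, -0.448, 0.011], [0.024, 0.025, -0.999]]
ft_force: [-0.9, -1.1, -0.4]
grip_width: 0.0431
```

Request:
jog_arm(moves=[[0,[-0.006,0,0.004],0],[0,[-0.008,0,0.002],0],[0,[-0.008,0,0],0],[0,[0,0,0],0]])

```text
time_s: 4.9
position: [0.6307, 0.2028, 0.0386]
eef_rot: [[0.447, 0.894, 0.032], [0.894, -0.447, 0.01], [0.023, 0.024, -0.999]]
ft_force: [-0.3, 0.2, -0.9]
grip_width: 0.0435
```

```bash
python3 look.py 3
```

```text
4.9 tcp [0.6307 0.2028 0.0386] jig -0.15982783149117868 0.0026147477054691377 tool x ang 63.4527386272417 [-0.2667  0.1578 -0.9417] 0.0434651301090028
```

View pics/s3.png

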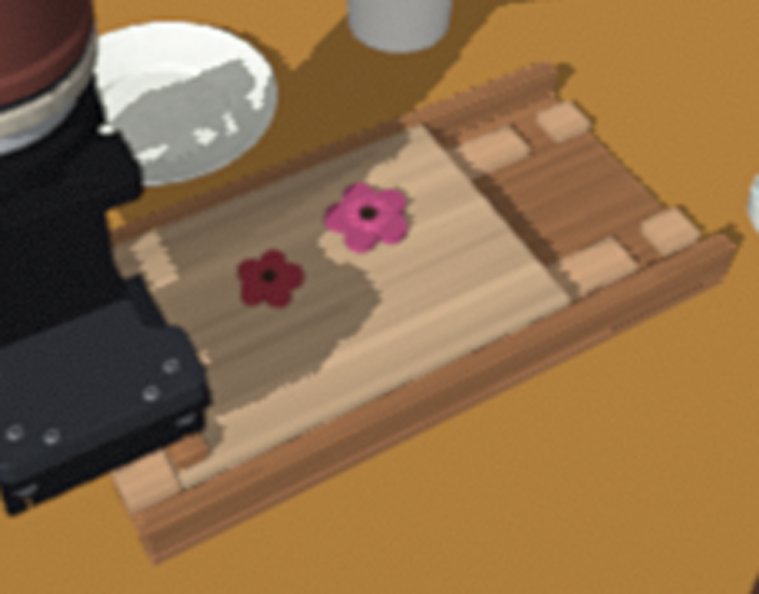

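Request:
jog_arm(moves=[[0,[-0.005,0,-0.0005],0],[0,[-0.004,0,-0.0003],0],[0,[-0.003,0,-0.0002],0],[0,[-0.003,0,-0.0002],0],[0,[-0.002,0,-0.0001],0],[0,[-0.002,0,-0.0001],0]])

```text
time_s: 5.6
position: [0.6229, 0.1856, 0.0409]
eef_rot: [[0.446, 0.894, 0.034], [0.894, -0.447, 0.011], [0.025, 0.026, -0.999]]
ft_force: [0.0, 0.1, 0.2]
grip_width: 0.0434
```

Request:
jog_arm(moves=[[0,[-0.002,0,0],0],[0,[-0.002,0,0],0],[0,[-0.002,0,0],0],[0,[-0.002,0,0],0],[0,[-0.002,0,0],0],[0,[-0.002,0,0],0]])

```text
time_s: 6.2
position: [0.6179, 0.1756, 0.041]
eef_rot: [[0.446, 0.894, 0.037], [0.895, -0.447, 0.013], [0.028, 0.027, -0.999]]
ft_force: [-0.3, 1.1, -0.7]
grip_width: 0.0433
```

```bash
python3 look.py 4
```

```text
6.2 tcp [0.6179 0.1756 0.041 ] jig -0.1297726663319858 0.003533512043154647 tool x ang 63.49639271712809 [-0.2996  1.0926 -0.7428] 0.04325583215985895
```

View pics/t4.png

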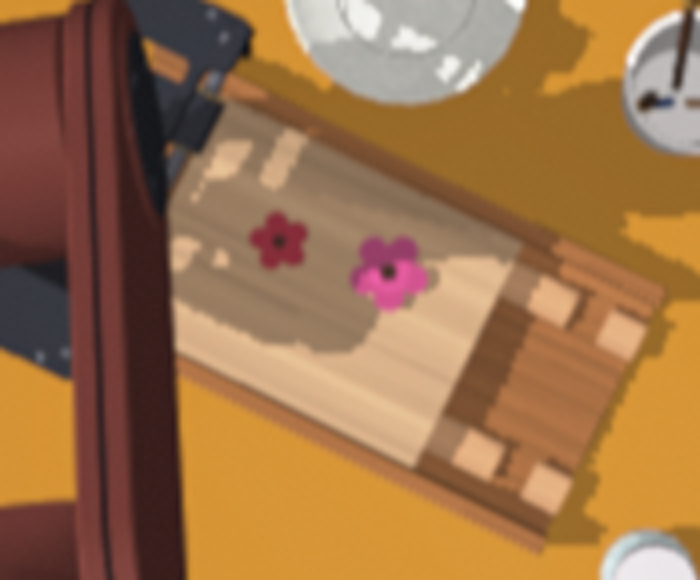

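Request:
jog_arm(moves=[[0,[-0.002,0,0],0],[0,[-0.0025,0,0],0],[0,[-0.003,0,0],0],[0,[-0.003,0,0],0],[0,[-0.003,0,0],0],[0,[-0.003,0,0],0],[0,[-0.003,0,0],0],[0,[-0.003,0,0],0],[0,[-0.003,0,0],0],[0,[-0.003,0,0],0],[0,[-0.003,0,0],0],[0,[-0.003,0,0],0],[0,[-0.003,0,0],0],[0,[-0.003,0,0],0],[0,[-0.003,0,0],0],[0,[-0.003,0,0],0],[0,[-0.0025,0,0],0]])

```text
time_s: 8.0
position: [0.5955, 0.1286, 0.0409]
eef_rot: [[0.446, 0.894, 0.04], [0.894, -0.447, 0.015], [0.031, 0.029, -0.999]]
ft_force: [1.2, 3.2, 1.0]
grip_width: 0.0434
```

```bash
python3 look.py 5
```

```text
8.0 tcp [0.5955 0.1286 0.0409] jig -0.07767773324473418 0.004733962609618672 tool x ang 63.47602897774413 [1.2241 3.2024 0.9531] 0.043431953146139964
```

View pics/t5.png

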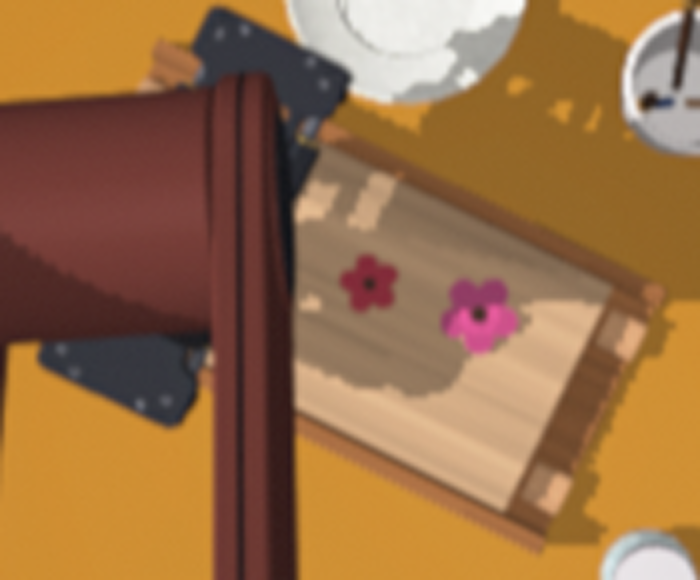

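View pics/s5.png

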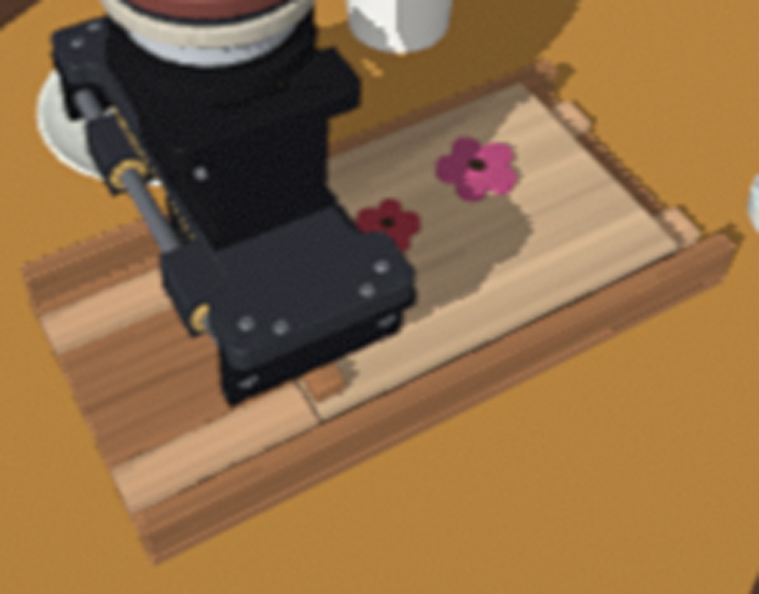

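Request:
jog_arm(moves=[[0,[-0.002,0,0],0],[0,[-0.002,0,0],0],[0,[-0.002,0,0],0],[0,[-0.002,0,0],0],[0,[-0.002,0,0],0],[0,[-0.002,0,0],0]])

```text
time_s: 8.7
position: [0.5902, 0.1173, 0.0408]
eef_rot: [[0.446, 0.894, 0.041], [0.894, -0.447, 0.015], [0.031, 0.03, -0.999]]
ft_force: [1.1, 2.8, 2.3]
grip_width: 0.044
```

Request:
jog_arm(moves=[[0,[-0.002,0,0],0],[0,[-0.002,0,0],0]])

```text
time_s: 8.9
position: [0.5883, 0.1135, 0.0408]
eef_rot: [[0.446, 0.894, 0.041], [0.894, -0.447, 0.015], [0.032, 0.03, -0.999]]
ft_force: [0.9, 3.7, 2.8]
grip_width: 0.0436
```

Request:
jog_arm(moves=[[0,[-0.002,0,0],0]])

```text
time_s: 9.0
position: [0.5873, 0.1115, 0.0408]
eef_rot: [[0.446, 0.894, 0.041], [0.894, -0.447, 0.015], [0.032, 0.03, -0.999]]
ft_force: [-0.1, 2.2, 1.1]
grip_width: 0.0436
```

```bash
python3 look.py 6
```

```text
9.0 tcp [0.5873 0.1115 0.0408] jig -0.058775949080205815 0.005089412042053115 tool x ang 63.49193200773871 [-0.0648  2.1826  1.0931] 0.04362341447936066
```

View pics/s6.png

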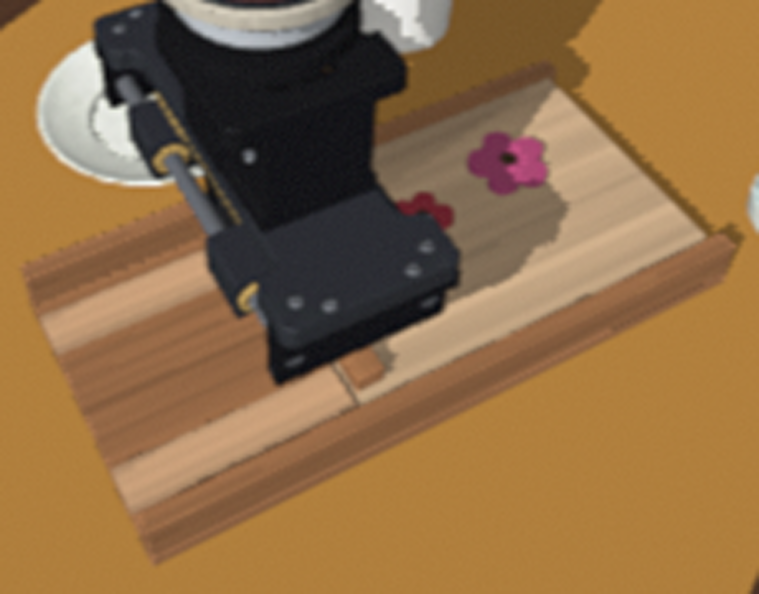

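Request:
jog_arm(moves=[[0,[-0.0015,0,0],0]])

```text
time_s: 9.2
position: [0.5859, 0.1096, 0.0401]
eef_rot: [[0.446, 0.894, 0.039], [0.894, -0.447, 0.014], [0.03, 0.029, -0.999]]
ft_force: [1.5, 3.6, 2.6]
grip_width: 0.0436
```

Request:
jog_arm(moves=[[0,[-0.002,0,0],0]])

```text
time_s: 9.3
position: [0.5851, 0.1078, 0.0401]
eef_rot: [[0.446, 0.894, 0.039], [0.894, -0.447, 0.014], [0.03, 0.029, -0.999]]
ft_force: [2.2, 3.1, 1.9]
grip_width: 0.0436
```

Request:
jog_arm(moves=[[0,[-0.002,0,0],0]])

```text
time_s: 9.4
position: [0.5848, 0.1068, 0.0403]
eef_rot: [[0.447, 0.894, 0.041], [0.894, -0.448, 0.016], [0.033, 0.03, -0.999]]
ft_force: [5.7, 9.2, -2.3]
grip_width: 0.0434
```

```bash
python3 look.py 7
```

```text
9.4 tcp [0.5848 0.1068 0.0403] jig -0.05339734808960137 0.0049410915812404385 tool x ang 63.4437782252578 [ 5.6794  9.2276 -2.2814] 0.04341542196246391
```

View pics/s7.png

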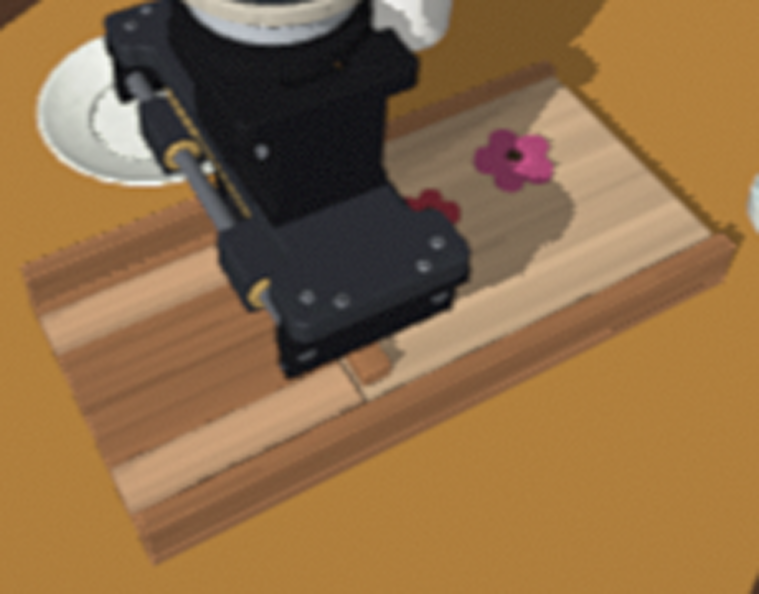

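Request:
jog_arm(moves=[[0,[0.001,0,0],0],[0,[0.003,0,0],0],[0,[0.008,0,0],0],[0,[0,0,0],0]])

```text
time_s: 9.9
position: [0.5888, 0.1168, 0.0394]
eef_rot: [[0.447, 0.894, 0.037], [0.894, -0.448, 0.014], [0.029, 0.027, -0.999]]
ft_force: [0.4, 0.4, -0.6]
grip_width: 0.0438
```

```bash
python3 look.py 8
```

```text
9.9 tcp [0.5888 0.1168 0.0394] jig -0.064170915330441 0.0040182934455889425 tool x ang 63.44705263804418 [ 0.3987  0.4224 -0.5651] 0.04380894064033094
```

View pics/s8.png

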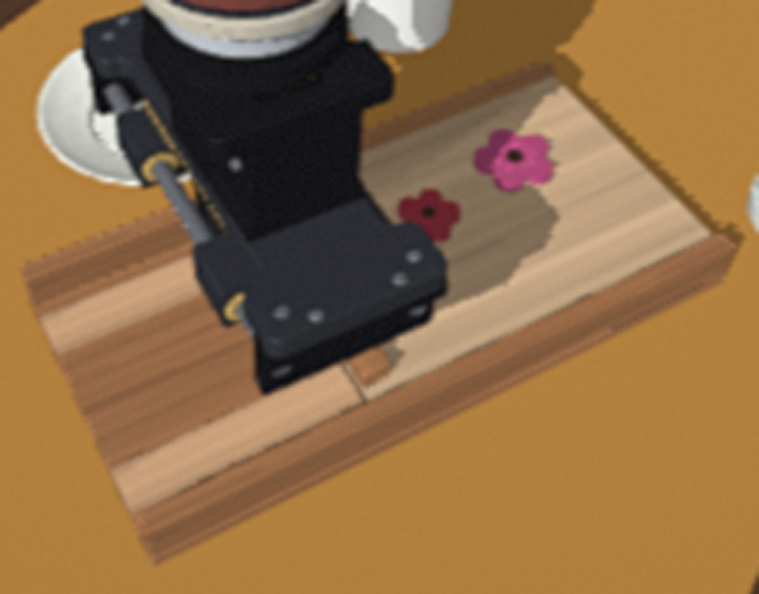

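View pics/t8.png

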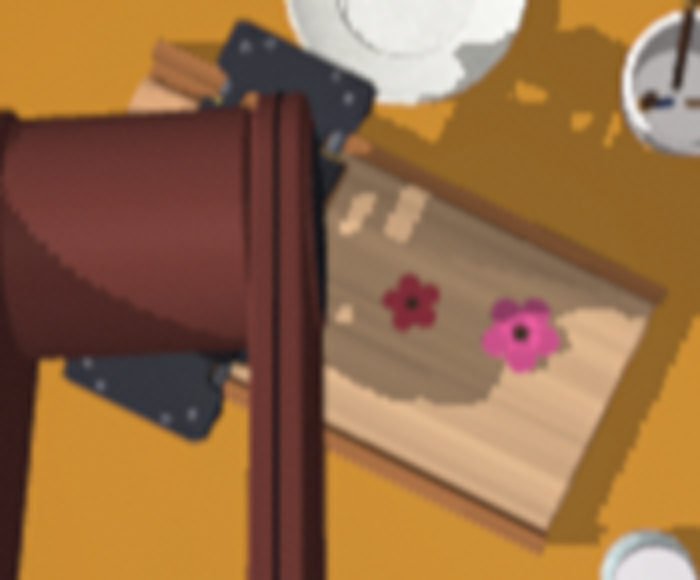

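```bash
cat > tri.py <<'E'
from h import *
import cv2
np.set_printoptions(precision=4,suppress=True)
def cents(im):
    h=cv2.cvtColor(im,cv2.COLOR_BGR2HSV)
    m=(((h[...,0]>150)&(h[...,0]<=179)&(h[...,1]>110)&(h[...,2]>40))*255).astype(np.uint8)
    m=cv2.morphologyEx(m,cv2.MORPH_CLOSE,np.ones((3,3)))
    n,_,st,ce=cv2.connectedComponentsWithStats(m)
    return [(ce[i],st[i,4]) for i in range(1,n) if st[i,4]>60]
t=camera("top");s=camera("side")
def tri(a,b):
    A=[];B=[]
    for c,p in((t,a),(s,b)):
        d=ray(c,p,0)-c["xyz"];d/=np.linalg.norm(d);P=np.eye(3)-np.outer(d,d);A.append(P);B.append(P@c["xyz"])
    return np.linalg.solve(sum(A),sum(B))
for nm,a,b in(("start",cv2.imread("pics/top0.png"),cv2.imread("pics/side0.png")),("now",t["frame"],s["frame"])):
    ca,cb=cents(a),cents(b);print(nm,ca,cb)
    ca.sort(key=lambda v:v[0][0]);cb.sort(key=lambda v:v[0][0])
    for u,v in zip(ca,cb):print(tri(u[0],v[0]))
E
python3 tri.py
```

```text
start [(array([204.9469, 212.6549]), np.int32(113)), (array([232.1875, 220.2792]), np.int32(240))] [(array([256.1299, 235.3446]), np.int32(354)), (array([226.3029, 254.1298]), np.int32(208))]
[0.587  0.1066 0.0322]
[0.5708 0.0497 0.0319]
now [(array([242.3796, 230.3796]), np.int32(108)), (array([269.6387, 238.0546]), np.int32(238))] [(array([300.5757, 218.102 ]), np.int32(304)), (array([274.9198, 234.463 ]), np.int32(162))]
[0.5493 0.0285 0.0279]
[ 0.5333 -0.0283  0.0262]
```

Request:
jog_arm(moves=[[0,[0.015,0,-0.0005],0],[0,[0.02,0,-0.001],0],[0,[0.02,0,-0.005],0],[0,[0,0,-0.03],0],[0,[0,0,-0.04],0],[0,[0,0,-0.04],0],[0,[0.04,0,-0.03],0],[0,[0.04,0,0],0],[0,[0.04,0,0],0],[0,[0.04,0,0],0],[0,[0,0,0],0]])

```text
time_s: 11.2
position: [0.6833, 0.3205, 0.1976]
eef_rot: [[0.45, 0.892, 0.037], [0.892, -0.451, 0.018], [0.032, 0.025, -0.999]]
ft_force: [-0.5, -0.3, -0.1]
grip_width: 0.0436
```

```bash
python3 look.py 9; python3 tri.py
```

```text
11.2 tcp [0.6833 0.3205 0.1976] jig -0.2886269478823969 -0.0033870250488484467 tool x ang 63.21538216179673 [-0.5136 -0.298  -0.0689] 0.04358690249150246
start [(array([204.9469, 212.6549]), np.int32(113)), (array([232.1875, 220.2792]), np.int32(240))] [(array([256.1299, 235.3446]), np.int32(354)), (array([226.3029, 254.1298]), np.int32(208))]
[0.587  0.1066 0.0322]
[0.5708 0.0497 0.0319]
now [(array([242.7797, 230.2712]), np.int32(118)), (array([269.7605, 237.8866]), np.int32(238))] [(array([300.5065, 218.0033]), np.int32(306)), (array([274.4451, 234.9835]), np.int32(182))]
[0.5499 0.0279 0.0257]
[ 0.5336 -0.0286  0.026 ]
```

View pics/t9.png

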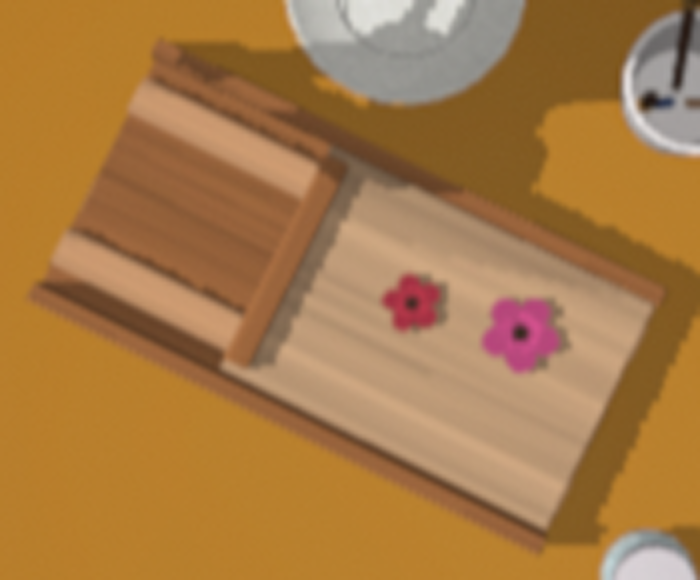

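View pics/s9.png

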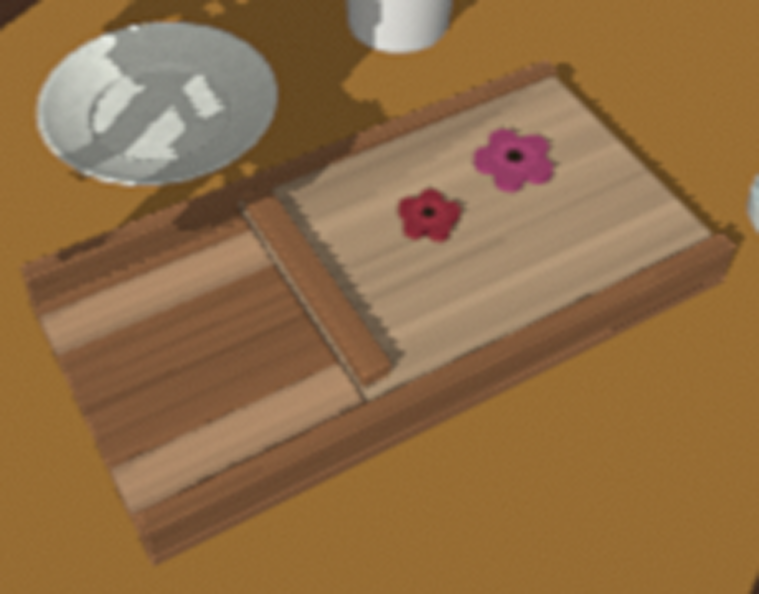

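```bash
python3 -c "
from cell import *
job_done()"
```

```text
the job is handed in; nothing more can be done
```

The board is in its locating notches and lies level. I pushed it about 87 mm along the runners with the half-open fingertips on its rear face, at 30 mm/s or less. When the push force jumped to about 11 N I backed off, took the hand clear and handed the job in at about 11 s.

**Last checks, with the hand clear:**
- **Drop:** measured from both cameras, the two flowers are 6.5 and 5.9 mm lower than at the start. The expected drop is 6 mm, and the close match means the board is level to within the measuring error. A first reading, with the hand still close by, gave only 4.3 and 5.7 mm. I put that down to the arm partly covering or shading the flowers.
- **Flowers:** they rode along with the board, with their spacing unchanged to about 1 mm.
- **Bystanders:** the pictures show the plate, pot and jar where they were, by eye only.
- **Contact:** the wrist force read about zero after the hand was taken away.

**One oddity:** the tool tilted about 2° while descending, which did not affect the push.

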